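# Lay out the desk for a phone call with notes

## Task

Lay the desk out for taking notes during a phone call. Lay the red pen on top of the blue notebook, in the middle and along its long side; put the eraser that lies on the dark desk pad (not the one back by the stapler) flat on top of the note block, in the middle; put the phone handset, lying on its back as it does now, beside the note block on the side that faces the notebook, and the computer mouse, right way up, beside the notebook on the side away from the note block, so that each of these two stands level with the middle of its neighbour, parallel to its side, with about 4 cm of free desk in between. Leave the other pen, the magnifying glass and everything else where they are.

Things in the scene. Friction and masses are not known exactly. Their poses are not given: they have to be found in the camera images.
- notebook: blue spiral notebook, closed, fixed to the desk, does not move; 148 mm along its x, 109 mm along its y, its cover 11 mm above the desk (spiral wire 14 mm). Origin: centre of the underside. Its long sides run along its own x, which points away from the robot to within 9 degrees; own +y is its left side, -y its right. It and the note block stand side by side, either one on the left.
- note_block: square clear tray of coloured note slips with pale yellow slips on top, fixed to the desk, does not move; 94 x 94 mm, flat top of the slips 51 mm above the desk. Origin: centre of the underside. Own x points away from the robot to within 6 degrees, own y to the left. In the final layout the handset stands at its +y or -y side, whichever faces the notebook.
- handset: dark grey cordless phone handset lying on its back, keys up; loose, 145 mm along its x, 48 mm along its y, 23 mm high (solid to 21 mm), about 140 g. Origin: centre of the underside. Grasp across its width (y) at the middle. Starts in the row behind the notebook and note block, long axis within 9 degrees of left-right. Which end points where at the end does not matter.
- mouse: dark grey computer mouse; loose, 104 mm along its x, 58 mm along its y, 38 mm high (solid to 34 mm, rounded), about 85 g. Origin: centre of the underside. Grasp across its width (y) at the middle. Starts in the same row, long axis within 9 degrees of left-right. The desk beyond the dark pad lies 3 mm lower than the pad. Either end may point away from the robot at the end.
- red_pen: red ball pen lying flat; loose, 145 mm along its y, 12 mm wide, 9 mm high, about 15 g. Origin: centre of the underside. Grasp across its width (x) at the middle. Starts in the same row, within 9 degrees of left-right. To the right of the row stands a tall fixed cabinet, its side at world y = -0.245 from x = 0.55 on: keep the arm clear of it.
- eraser: blue and white rubber eraser; loose, 52 mm along its y, 22 mm along its x, 13 mm high (solid to 12 mm), about 22 g. Origin: centre of the underside. Grasp across its width (x) at the middle. Starts in the same row on the dark desk pad, within 9 degrees of left-right; another one, fixed far back left beside the stapler, is not meant. Its final direction does not matter.
- white_pen: white ball pen with blue ends, the same shape as the red one (145 mm along its y, 12 x 9 mm), lying on the desk to the left of the work, pointing away from the robot; stays where it is.
- magnifier: magnifying glass with brass rim and dark wooden handle, 156 mm along its y, 64 mm wide, 12 mm high, lying on the desk to the left of the work; stays where it is. Behind the row the printer's fixed tray, 26 to 44 mm above the desk, reaches forward to world x = 0.673 between y = 0.21 and 0.49.
Mind the look-alikes: they are no part of the job. There is more than one size of the eraser; the job needs the smaller.

How it is judged:
By the outcome, as a careful person would: the job done as asked, in the order asked, and still so for the second after the job is handed in, with the robot touching nothing.
It also fails if it takes over 96 s, if anything falls off the work surface, if the arm or the gripper's body presses on something with over 40 N, if the wrist force passes 120 N, or if a joint passes its speed limit or range.

## Robot

A 6-joint arm with a two-finger parallel gripper is mounted at the origin on a cart in front of the work surface, level with it; the furniture and walls round the work are solid. World frame = base frame: x ahead of the robot, y to its left, z up, the work surface at z = 0. Lengths are in m, angles in rad, forces in N, time in s.
With the tool pointing down it reaches from about 0.275 to 0.725 m from the base axis. Payload 15.9 kg.
Tool frame: the origin (TCP) lies between the finger pads; the fingertips stand 14 mm ahead of it and the grasp point (between the pads) lies 5 mm behind it; z points along the fingers, y is the line along which they close (so a half turn about z gives the same grasp; the last joint's range is limited). The gripper opens to 85 mm and grips with 20 to 120 N. Pads are 22 mm wide; open, the fingers measure 114 mm over their backs; the gripper's body (76 mm by 85 mm) begins 54 mm behind the grasp point. The pads swing forward as they close: fully open they stand 13 mm farther back than shut.
Start: joints at [1.123, 0.213, -0.034, 1.323, 0, 1.571], TCP at [0.216, 0.451, 0.245] pointing down, gripper open.
Joint ranges: [-2.98, 2.98], [-0.74, 1.72], [-1.14, 1.35], [-2.1, 2.04], [-1.57, 1.44], [-3.14, 3.14]. Speed limits (rad/s): [1.89, 1.89, 2.39, 2.57, 3.14, 3.14].

## Interface

Orientations are given as a unit quaternion [w, x, y, z].
In Python, from cell import ctrl gives the robot as it stands. The module is installed in compiled form; this text tells all that it offers.
- The arm moves only by the tool apply_moves, never from a script. Its argument "plan" is a list that holds one entry, the list of rows, each a list of 5 numbers: the shift along the world's x, y, z in mm, then the turn about the world's z in rad, then the closure, from -1 (fully open) to 1 (shut). A call has 1 to 20 rows; each row is the pose to reach, as a shift and turn from the pose commanded when the call began; what a row does not reach only later rows make up. A row lasts 1/12 s, in which the tool goes at most 41.7 mm and 7.16 degrees, less where a joint would pass 70% of its speed; a pose out of reach is approached as far as the arm can. A call with a gripper value outside its range is refused whole. The fingers move at their own pace and stop on an object; "squeeze" is the grip in N (left out, the last holds). Time passes only in rows, so rows that repeat a pose let the fingers close. It gives the time, the measured TCP pose, the force, the opening and the grip force at its end, in the units of the state.
- ctrl.observe(): the state, without advancing time (a new reading comes with each control period).
- ctrl.grab_frame(name): name is "scene" or "top" or "wrist"; returns a dict with "frame" (400x640x3 uint8, red, green, blue), "vfov" (degrees; the focal length in pixels is half the picture's height over the tangent of half this angle, whatever the lens; pixels are square), "cx", "cy" (the principal point, pixels), "D" ([k1, k2, p1, p2, k3] as OpenCV has them; the pictures are not rectified), "eye" and "rotation" of the camera in the world. Camera axes: x right, y up, looking along -z (the intrinsics and any distortion apply to the point x, -y, -z); pixel columns grow to the right and rows downward; lengths in m; the calibration is good to about 2 mm. A picture is of the moment at which its call begins. There is no depth.
- ctrl.sign_off(): hands the job in; it is judged then, once.
The state is a dict: "time": time; "joint_positions": joint angles; "joint_velocities": joint speeds; "tau": joint torques, N m; "tcp_pos": TCP position; "eef_rot": TCP orientation; "contact_force": force on the tool from outside, world axes, zero at the start; "wrist_torque": the same for the moment, N m; "finger_gap": finger opening in m; "grasp_force": force on a finger pad.
Only numpy, scipy, OpenCV 4.12 (cv2) and the standard library are available. Lean on these libraries where they do the work, as an engineer would, in place of code of your own. Each camera call takes 0.05 s, during which the arm holds its last target. There are 200 camera calls.

## Working session

There is one attempt and no reset: what is moved stays moved. The work goes in short steps, Python scripts to look and compute and a tool call to move; the robot and the scene stay as the last step left them, time stands still between calls to the robot, and variables do not carry over. Pictures are saved under pics/ and viewed, at most 14 in all, crops included, and the job is handed in when it is done.

Besides the shell and the picture viewer there is one more tool, called after "Emit:" in YAML: its name, and indented under it one key for each argument. apply_moves: Moves the arm, as the interface text tells. Its arguments: {"type":"object","properties":{"plan":{"type":"array"},"squeeze":{"type":"number"}},"required":["plan"]}

```bash
mkdir -p pics; cat > h.py <<'E'
import numpy as np, cv2, pickle
from cell import ctrl
def grab(n,save=None):
    f=ctrl.grab_frame(n); f={k:(np.array(v) if not isinstance(v,(int,float,str)) else v) for k,v in f.items()}
    if save: cv2.imwrite('pics/'+save+'.png',f['frame'][:,:,::-1]); pickle.dump(f,open('pics/'+save+'.pkl','wb'))
    return f
def load(s): return pickle.load(open('pics/'+s+'.pkl','rb'))
def K(f):
    h=f['frame'].shape[0]; fl=h/2/np.tan(np.radians(f['vfov'])/2)
    return np.array([[fl,0,f['cx']],[0,fl,f['cy']],[0,0,1.]])
def R(f):
    r=np.array(f['rotation'],float)
    if r.size==4:
        from scipy.spatial.transform import Rotation as Ro
        r=Ro.from_quat([r[1],r[2],r[3],r[0]]).as_matrix()
    return r.reshape(3,3)
def rays(f,px):
    p=cv2.undistortPoints(np.array(px,float).reshape(-1,1,2),K(f),np.array(f['D'],float)).reshape(-1,2)
    return np.c_[p[:,0],-p[:,1],-np.ones(len(p))]@R(f).T
def plane(f,px,z):
    d=rays(f,px); e=np.array(f['eye'],float); return e+d*((z-e[2])/d[:,2])[:,None]
def proj(f,P):
    c=(np.array(P,float).reshape(-1,3)-f['eye'])@R(f); c=c*[1,-1,-1]
    return cv2.projectPoints(c,np.zeros(3),np.zeros(3),K(f),np.array(f['D'],float))[0].reshape(-1,2)
def tri(f,p,g,q):
    a,b=rays(f,[p])[0],rays(g,[q])[0]; a/=np.linalg.norm(a); b/=np.linalg.norm(b)
    A=np.c_[a,-b]; t=np.linalg.lstsq(A,g['eye']-f['eye'],rcond=None)[0]
    P,Q=f['eye']+a*t[0],g['eye']+b*t[1]; return (P+Q)/2,np.linalg.norm(P-Q)
E
python3 - <<'E'
from h import *
for n in('scene','top','wrist'):
    f=grab(n,n+'0'); print(n,f['vfov'],f['cx'],f['cy'],f['D'],f['eye'],np.round(R(f),3).tolist())
print(ctrl.observe())
E
```

```text
scene 50.31446094335228 326.3446914482851 196.21523380738276 [-0.00397908  0.          0.          0.          0.        ] [ 0.10374289 -0.54707799  1.03328806] [[0.904, 0.334, -0.269], [-0.428, 0.692, -0.581], [-0.008, 0.64, 0.768]]
top 45.27037109882687 317.08533907653003 202.75954669249893 [-0.12137682  0.          0.          0.          0.        ] [0.34157205 0.22127693 1.66282608] [[-0.018, 0.998, -0.064], [-1.0, -0.017, 0.009], [0.008, 0.064, 0.998]]
wrist 60.132489472202664 326.7267323370134 197.83865165062466 [0.01772534 0.         0.         0.         0.        ] [0.14165504 0.48647637 0.37332356] [[0.432, -0.854, -0.289], [0.902, 0.409, 0.139], [-0.0, -0.321, 0.947]]
{'time': 0.15, 'joint_positions': array([ 1.12301155e+00,  2.13255367e-01, -3.48834762e-02,  1.32347926e+00,
        4.28839220e-06,  1.57079058e+00]), 'joint_velocities': array([-0.00011784, -0.00320723,  0.00263446, -0.00138098,  0.00072501,
        0.00174875]), 'tau': array([-9.84577309e-05, -6.86406469e+01,  4.87251091e+01,  1.31115867e-02,
        7.82934762e-06,  4.01416628e-06]), 'tcp_pos': array([0.21638255, 0.45049415, 0.24493621]), 'eef_rot': array([-9.33197722e-05,  2.22023711e-01,  9.75041180e-01, -4.00155750e-04]), 'contact_force': array([ 0.31329196, -0.28156943, -0.64170589]), 'wrist_torque': array([-0.04244904, -0.04724627, -0.05523578]), 'grasp_force': 0.0, 'finger_gap': 0.08558883755912029}
```

View pics/top0.png

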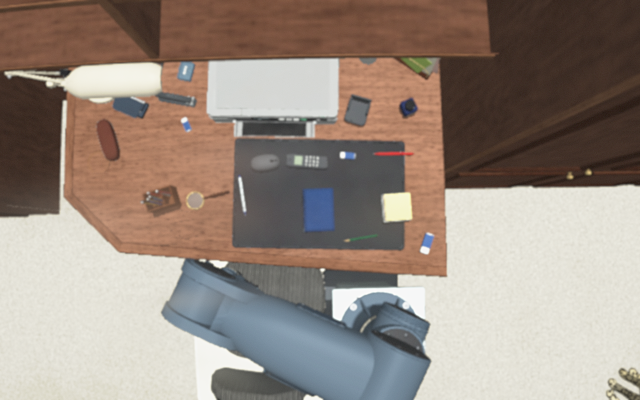

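View pics/scene0.png

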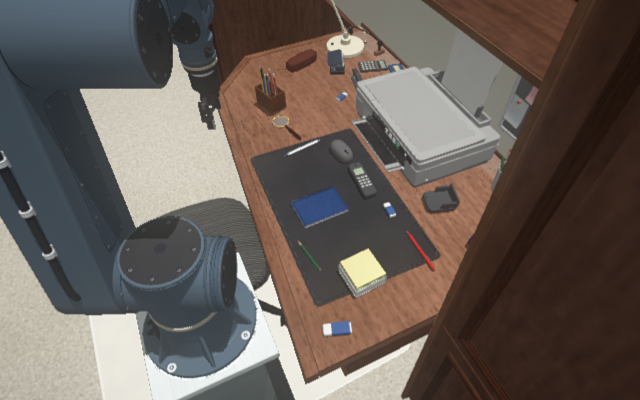

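Emit:
apply_moves:
  plan:
    - [[50,-60,115,0.1,-1],[100,-120,115,0.2,-1],[150,-190,115,0.3,-1],[204,-251,115,0.449,-1],[204,-251,115,0.449,-1],[204,-251,115,0.449,-1],[204,-251,115,0.449,-1],[204,-251,115,0.449,-1],[204,-251,115,0.449,-1],[204,-251,115,0.449,-1],[204,-251,115,0.449,-1],[204,-251,115,0.449,-1],[204,-251,115,0.449,-1],[204,-251,115,0.449,-1]]

```text
time: 1.32
tcp_pos: [0.4198, 0.2005, 0.3601]
eef_rot: [-0.0, -0.001, 1.0, -0.0]
contact_force: [-0.3, -0.1, 0.0]
finger_gap: 0.0853
grasp_force: 0.0
```

```bash
python3 - <<'E'
from h import *
f=grab('wrist','w1'); print(f['eye'],np.round(R(f),3).tolist(),ctrl.observe()['tcp_pos'])
E
```

```text
[0.33700174 0.20052746 0.4886189 ] [[-0.004, -0.947, -0.321], [1.0, -0.004, -0.001], [-0.0, -0.321, 0.947]] [0.41988244 0.20043301 0.3601745 ]
```

Emit:
apply_moves:
  plan:
    - [[0,-40,0,0,-1],[0,-80,0,0,-1],[0,-120,0,0,-1],[0,-160,0,0,-1],[0,-160,0,0,-1],[0,-160,0,0,-1],[0,-160,0,0,-1]]

```text
time: 1.95
tcp_pos: [0.4204, 0.0402, 0.3603]
eef_rot: [0.0, -0.001, 1.0, 0.0]
contact_force: [-0.2, 0.4, 0.6]
finger_gap: 0.0853
grasp_force: 0.0
```

```bash
python3 - <<'E'
from h import *
f=grab('wrist','w2'); print(f['eye'],np.round(R(f),3).tolist(),ctrl.observe()['tcp_pos'])
E
```

```text
[0.33750607 0.04031313 0.48876824] [[-0.002, -0.947, -0.321], [1.0, -0.002, -0.001], [0.0, -0.321, 0.947]] [0.4204411  0.0406567  0.36026982]
```

View pics/w1.png

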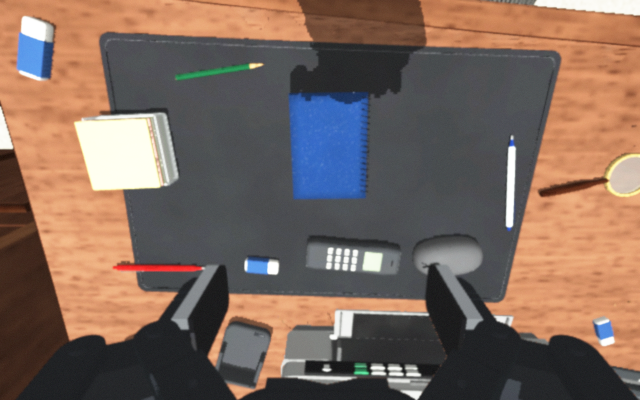

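View pics/w2.png

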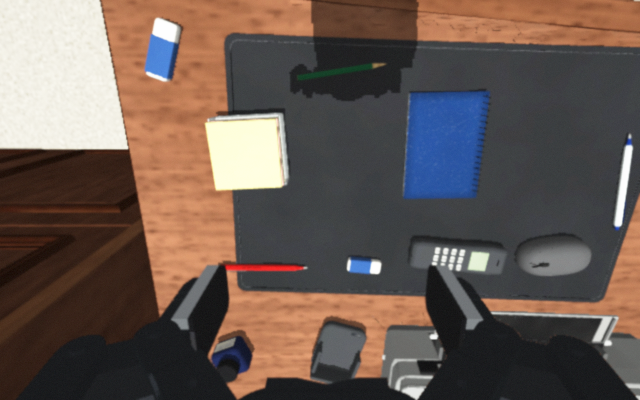

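```bash
cat > m.py <<'E'
from h import *
def mask(f,kind):
    im=cv2.cvtColor(f['frame'],cv2.COLOR_RGB2HSV); H,S,V=[im[:,:,i].astype(int) for i in range(3)]
    m={'blue':(H>105)&(H<130)&(S>130)&(V>60),'red':((H<5)|(H>174))&(S>200)&(V>120),
       'yellow':(H>15)&(H<35)&(S>25)&(V>195),'gray':(V>68)&(V<150)&(S<45),'eraser':((H>100)&(H<125)&(S>100)&(V>100))|((V>170)&(S<40))}[kind]
    return m.astype(np.uint8)
def comp(f,kind,box,k=3):
    x0,y0,x1,y1=box; m=np.zeros(f['frame'].shape[:2],np.uint8); m[y0:y1,x0:x1]=mask(f,kind)[y0:y1,x0:x1]
    m=cv2.morphologyEx(m,cv2.MORPH_CLOSE,np.ones((k,k)))
    c=max(cv2.findContours(m,cv2.RETR_EXTERNAL,cv2.CHAIN_APPROX_NONE)[0],key=cv2.contourArea).reshape(-1,2)
    return c
def cen(c): M=cv2.moments(c.reshape(-1,1,2).astype(np.int32)); return (M['m10']/M['m00'],M['m01']/M['m00'])
def rect(f,c,z):
    P=plane(f,c,z)[:,:2]; (cx,cy),(w,h),a=cv2.minAreaRect((P*1000).astype(np.float32))
    if w<h: w,h,a=h,w,a+90
    return [round(v,1) for v in(cx,cy,w,h,(a+90)%180-90)]
E
cat > m1.py <<'E'
from m import *
a,b=load('w1'),load('w2'); t=load('top0')
B={'red':('red',(100,255,230,280),(215,255,325,280),.008),
'eraser':('eraser',(235,248,290,285),(335,248,395,285),.012),
'handset':('gray',(295,225,408,285),(400,225,510,285),.02),
'mouse':('gray',(408,225,495,285),(510,225,602,285),.015),
'notebook':('blue',(280,85,380,205),(395,80,495,205),.011),
'block':('yellow',(60,105,185,200),(190,100,295,200),.051)}
vis=[]
for n,(k,ba,bb,z) in B.items():
    ca,cb=comp(a,k,ba,9 if k=='gray' else 3),comp(b,k,bb,9 if k=='gray' else 3)
    P,e=tri(a,cen(ca),b,cen(cb)); print(n,np.round(P*1000,1),round(e*1000,1),rect(a,ca,z),rect(b,cb,z))
    for f,c in((a,ca),(b,cb)):
        f['frame']=f['frame'].copy(); cv2.drawContours(f['frame'],[c.reshape(-1,1,2)],-1,(0,255,0),1)
A=cv2.resize(a['frame'][80:300,60:610],None,fx=1.45,fy=1.36); Bq=cv2.resize(b['frame'][80:300,190:630],None,fx=1.8,fy=1.36)
s=np.vstack([cv2.resize(A,(790,299)),cv2.resize(Bq,(790,299))]); cv2.imwrite('pics/c1.png',s[:,:,::-1])
E
python3 m1.py; python3 - <<'E'
import sys; sys.path.insert(0,'.')
import os; os.chdir('.')
from h import *
a,b=load('w1'),load('w2')
c=lambda f,x,y:cv2.resize(f['frame'][y:y+60,x:x+80],(400,300),interpolation=cv2.INTER_CUBIC)
s=np.vstack([np.hstack([c(a,220,235),c(a,0,20)]),np.hstack([c(a,560,300),c(b,325,235)])]); cv2.imwrite('pics/c2.png',s[:,:,::-1])
E
```

```text
red [603.5 -54.5  28.7] 0.2 [615.3, -65.0, 132.0, 7.1, 90.0] [615.8, -60.0, 117.9, 7.1, -90.0]
eraser [613.3  98.4   8.9] 0.4 [611.5, 99.2, 53.2, 27.3, 84.8] [612.2, 98.4, 52.7, 25.0, 83.8]
handset [597.8 238.4  13.9] 14.6 [587.8, 239.3, 174.9, 100.0, -89.8] [601.9, 237.8, 172.2, 72.3, -89.7]
mouse [587.7 393.4  12.6] 0.9 [589.5, 393.3, 141.9, 101.0, -89.6] [589.8, 389.0, 152.3, 100.6, -89.5]
notebook [420.  203.3  12.9] 0.4 [425.4, 203.2, 148.1, 105.3, 0.8] [425.2, 203.9, 148.4, 104.3, 0.9]
block [426.1 -63.8  52.6] 0.3 [426.8, -63.1, 94.6, 94.5, 2.6] [428.0, -63.6, 93.3, 91.0, -86.5]
```

View pics/c1.png

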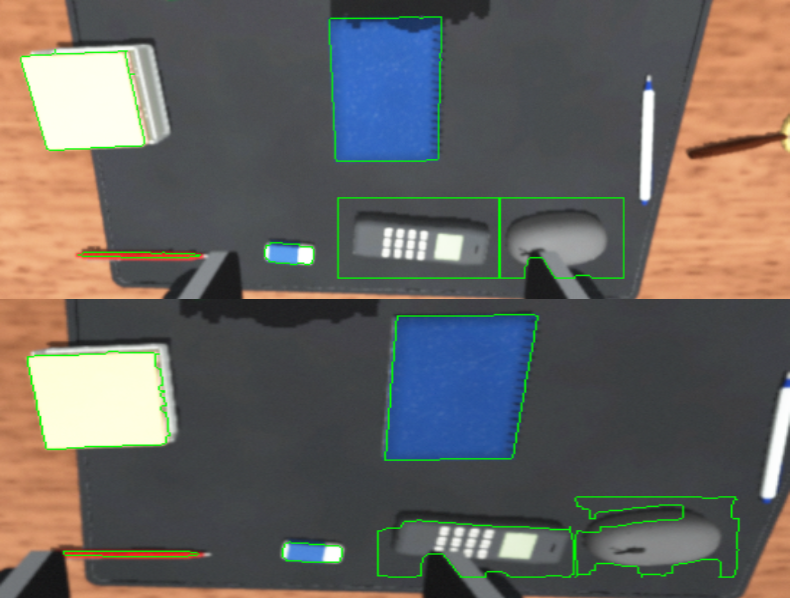

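View pics/c2.png

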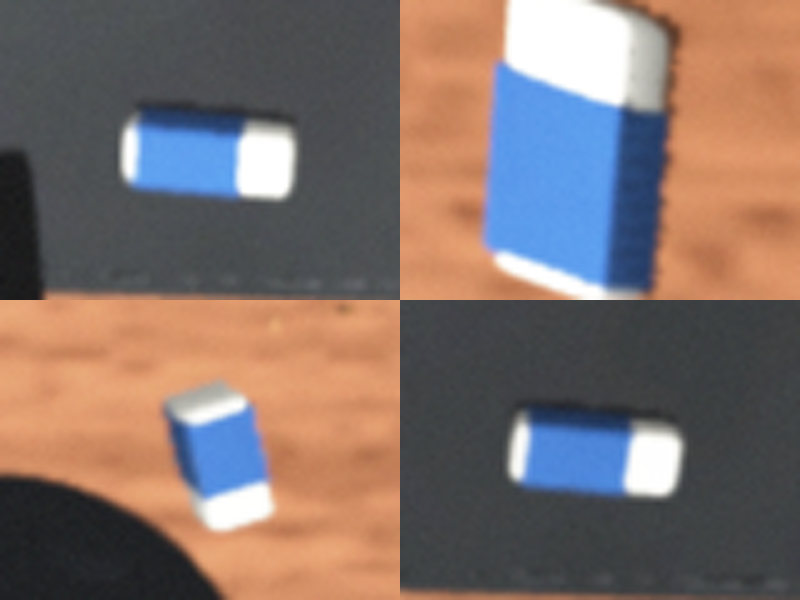

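```bash
python3 - <<'E'
from m import *
a,b=load('w1'),load('w2')
ca=comp(a,'red',(100,255,230,280)); cb=comp(b,'red',(215,255,325,280))
for f,c in((a,ca),(b,cb)):
    P=plane(f,c,.006); l=cv2.fitLine((P[:,:2]*1000).astype(np.float32),cv2.DIST_L2,0,.01,.01).ravel()
    print('pen ends',np.round(P[P[:,1].argmin()]*1000),np.round(P[P[:,1].argmax()]*1000),'ang',np.degrees(np.arctan2(l[1],l[0]))%180,'x@-50',l[2]+(-50-l[3])*l[0]/l[1])
# tip & pixels beyond red in w2
print(cb[cb[:,0].argmax()],ca[ca[:,0].argmin()], b['frame'][268,296:316].tolist(), b['frame'][267,296:316].tolist())
for f,n in((a,'a'),(b,'b')):
    V=f['frame'].max(2); print(n,'pad V',np.percentile(V[215:222,300:500],[5,50,95]))
print('V rows a handset col350',a['frame'].max(2)[225:290,350].tolist()); print('mouse col450',a['frame'].max(2)[225:290,425].tolist())
print(ctrl.observe()['joint_positions'],np.round(plane(a,[(353,256),(448,256)],.015),3))
E
```

```text
pen ends [ 616. -132.    6.] [616.   0.   6.] ang 89.18878 x@-50 616.7404
pen ends [ 617. -120.    6.] [617.  -1.   6.] ang 89.50417 x@-50 616.768
[300 267] [114 267] [[239, 43, 41], [236, 40, 40], [237, 45, 44], [237, 50, 50], [237, 62, 61], [229, 68, 66], [210, 74, 72], [198, 119, 115], [186, 156, 152], [168, 163, 158], [147, 147, 144], [105, 107, 106], [73, 75, 77], [63, 67, 69], [60, 64, 65], [63, 65, 68], [64, 67, 69], [68, 69, 71], [65, 67, 69], [66, 66, 69]] [[228, 35, 34], [226, 35, 34], [222, 34, 32], [221, 38, 36], [221, 46, 45], [210, 46, 45], [202, 65, 62], [192, 115, 110], [189, 162, 158], [178, 173, 169], [159, 159, 156], [113, 114, 112], [75, 77, 78], [63, 67, 69], [63, 68, 68], [65, 69, 71], [65, 67, 68], [64, 67, 69], [67, 67, 71], [65, 68, 71]]
a pad V [80. 83. 87.]
b pad V [64. 67. 71.]
V rows a handset col350 [85, 84, 86, 84, 83, 82, 82, 79, 80, 83, 81, 78, 75, 59, 45, 40, 45, 49, 55, 56, 65, 82, 98, 110, 128, 144, 151, 147, 144, 144, 136, 133, 133, 132, 133, 132, 132, 133, 134, 137, 154, 162, 167, 180, 186, 157, 111, 89, 86, 86, 87, 86, 87, 87, 87, 84, 87, 89, 88, 88, 90, 86, 88, 84, 88]
mouse col450 [88, 87, 86, 84, 87, 88, 87, 85, 84, 86, 84, 85, 80, 66, 51, 52, 57, 64, 69, 73, 75, 78, 83, 92, 103, 111, 116, 124, 130, 137, 140, 144, 149, 152, 156, 157, 156, 151, 129, 112, 98, 76, 92, 132, 152, 152, 149, 141, 122, 97, 83, 77, 79, 74, 77, 74, 72, 75, 74, 72, 69, 70, 66, 66, 67]
[9.62086672e-02 6.30177984e-02 8.01796615e-02 1.58797346e+00
 2.68480386e-04 9.38538423e-02] [[0.591 0.242 0.015]
 [0.591 0.387 0.015]]
```

Emit:
apply_moves:
  plan:
    - [[60,-30,-80,-0.4,0],[130,-70,-160,-0.8,0],[196,-102,-260,-1.581,0],[196,-102,-280,-1.581,0],[196,-102,-280,-1.581,0],[196,-102,-280,-1.581,0],[196,-102,-280,-1.581,0],[196,-102,-280,-1.581,0],[196,-102,-280,-1.581,0],[196,-102,-280,-1.581,0],[196,-102,-280,-1.581,0],[196,-102,-280,-1.581,0],[196,-102,-280,-1.581,0],[196,-102,-280,-1.581,0],[196,-102,-280,-1.581,0],[196,-102,-280,-1.581,0]]

```text
time: 3.33
tcp_pos: [0.6166, -0.0611, 0.0802]
eef_rot: [-0.0, 0.709, 0.706, -0.0]
contact_force: [-0.8, -0.1, -0.3]
finger_gap: 0.0426
grasp_force: 0.0
```

```bash
python3 - <<'E'
from m import *
f=grab('wrist','w3'); o=ctrl.observe(); print(o['tcp_pos'],o['joint_positions'],o['finger_gap'],f['eye'])
E
```

```text
[ 0.6165817  -0.06144997  0.08022035] [-9.93619819e-02  5.32475830e-01  4.59464278e-03  1.04300505e+00
  5.68541606e-05  1.47674479e+00] 0.042710078597163366 [0.61640646 0.02139993 0.2086238 ]
```

View pics/w3.png

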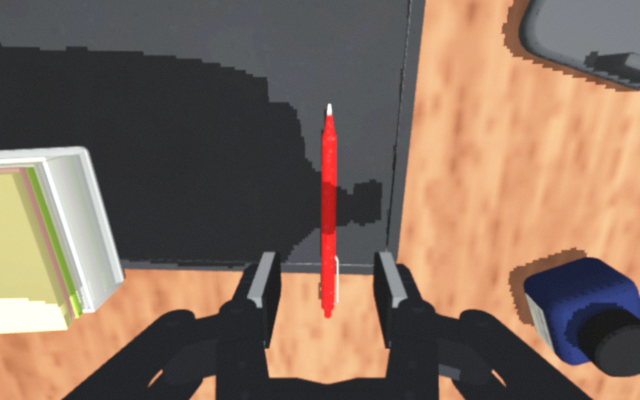

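```bash
python3 - <<'E'
from h import *
f=load('w3'); print(np.round(plane(f,[(329,103),(328,318),(323,200),(337,200)],.005)*1000,1), proj(f,[[.6166,-.0614,.005]]), np.round(plane(f,[(300,267)],0)*1000,1))
E
```

```text
[[ 617.9    9.6    5. ]
 [ 617.1 -136.5    5. ]
 [ 614.1  -48.7    5. ]
 [ 622.9  -48.7    5. ]] [[327.00930778 218.88265223]] [[598.1 -98.8   0. ]]
```

Emit:
apply_moves:
  plan:
    - [[1,-2,-30,0,0],[1,-2,-55,0,0],[1,-2,-64,0,0],[1,-2,-64,0,0],[1,-2,-64,0,1],[1,-2,-64,0,1],[1,-2,-64,0,1],[1,-2,-64,0,1],[1,-2,-64,0,1],[1,-2,-64,0,1],[1,-2,-64,0,1],[1,-2,-64,0,1],[1,-2,-64,0,1],[1,-2,-64,0,1]]
  squeeze: 25

```text
time: 4.55
tcp_pos: [0.6185, -0.0644, 0.0179]
eef_rot: [0.001, 0.71, 0.704, 0.001]
contact_force: [-1.6, 1.0, 6.7]
finger_gap: 0.0083
grasp_force: 25.2
```

Emit:
apply_moves:
  plan:
    - [[0,0,40,0,1],[0,0,74,0,1],[-60,80,84,0.5,1],[-120,160,84,1.0,1],[-192,268,84,1.596,1],[-192,268,84,1.596,1],[-192,268,84,1.596,1],[-192,268,84,1.596,1],[-192,268,84,1.596,1],[-192,268,84,1.596,1],[-192,268,84,1.596,1],[-192,268,84,1.596,1],[-192,268,84,1.596,1],[-192,268,84,1.596,1],[-192,268,84,1.596,1],[-192,268,84,1.596,1],[-192,268,84,1.596,1],[-192,268,84,1.596,1],[-192,268,84,1.596,1]]

```text
time: 6.13
tcp_pos: [0.4256, 0.2037, 0.1005]
eef_rot: [0.0, -0.007, 1.0, 0.0]
contact_force: [-0.3, -0.4, -0.5]
finger_gap: 0.0084
grasp_force: 24.5
```

```bash
python3 - <<'E'
from m import *
f=grab('wrist','w4'); o=ctrl.observe(); print(o['tcp_pos'],o['joint_positions'],o['finger_gap'],o['grasp_force'],f['eye'])
g=grab('top','t1'); grab('scene','s1')
E
```

```text
[0.42556182 0.2036992  0.10045599] [ 4.46436763e-01  2.35153210e-01 -3.84744567e-01  9.50639935e-01
 -1.07320732e-05  4.32181708e-01] 0.007878409644075293 24.54090040650044 [0.34267783 0.20283878 0.22894937]
```

View pics/w4.png

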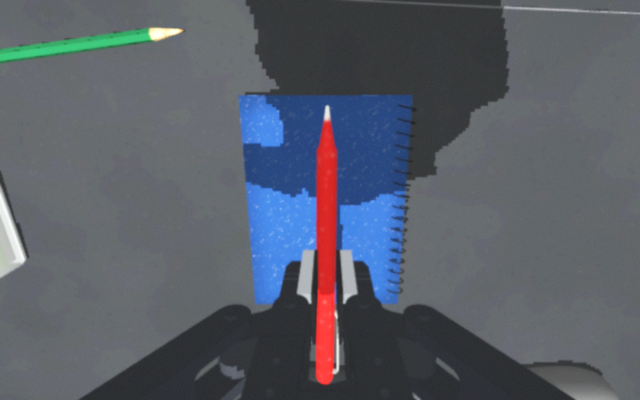

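```bash
python3 - <<'E'
from h import *
f=load('w4'); P=plane(f,[(239,95),(412,95),(399,303),(256,304)],.011)*1000; print(np.round(P,1),P.mean(0))
print(np.round(plane(f,[(327,106),(325,381)],.088)*1000,1))
E
```

```text
[[351.9 150.   11. ]
 [350.4 254.5  11. ]
 [498.2 258.7  11. ]
 [500.6 152.7  11. ]] [425.26436375 203.99365623  11.        ]
[[352.3 203.1  88. ]
 [491.6 204.2  88. ]]
```

Emit:
apply_moves:
  plan:
    - [[0,0,-35,0,1],[0,0,-62,0,1],[0,0,-70,0,1],[0,0,-71,0,1],[0,0,-71,0,1],[0,0,-71,0,0.5],[0,0,-71,0,0.5],[0,0,-71,0,0.5],[0,0,-71,0,0.5],[0,0,-40,0,0.5],[0,0,0,0,0],[0,0,0,0,0],[0,0,0,0,0]]

```text
time: 7.37
tcp_pos: [0.4269, 0.2044, 0.1024]
eef_rot: [0.002, -0.008, 1.0, 0.001]
contact_force: [-1.0, -0.1, -0.5]
finger_gap: 0.0425
grasp_force: 0.0
```

```bash
python3 - <<'E'
from m import *
f=grab('wrist','w5'); o=ctrl.observe(); print(o['tcp_pos'])
c=comp(f,'red',(150,60,500,398)); P=plane(f,c,.016)*1000; print(rect(f,c,.016),P[P[:,0].argmin()],P[P[:,0].argmax()],c[c[:,1].argmin()],c[c[:,1].argmax()])
# handset/mouse via w1: pixelwise difference from pad level
E
```

```text
[0.42596912 0.20393563 0.10098381]
[391.9, 203.5, 64.9, 6.9, 0.6] [359.47705204 203.3052607   16.        ] [424.36293817 205.71018132  16.        ] [325 107] [328 208]
```

Emit:
apply_moves:
  plan:
    - [[60,-35,0,-0.5,0],[120,-70,0,-1.0,0],[187,-105,0,-1.682,0],[187,-105,0,-1.682,0],[187,-105,0,-1.682,0],[187,-105,0,-1.682,0],[187,-105,0,-1.682,0],[187,-105,0,-1.682,0],[187,-105,0,-1.682,0],[187,-105,0,-1.682,0],[187,-105,0,-1.682,0],[187,-105,0,-1.682,0],[187,-105,0,-1.682,0],[187,-105,0,-1.682,0],[187,-105,0,-1.682,0],[187,-105,0,-1.682,0]]

```text
time: 8.75
tcp_pos: [0.6119, 0.0986, 0.0992]
eef_rot: [-0.0, 0.739, 0.674, -0.001]
contact_force: [0.6, 0.4, -0.5]
finger_gap: 0.0429
grasp_force: 0.0
```

```bash
python3 - <<'E'
from m import *
f=grab('wrist','w6'); o=ctrl.observe(); print(o['tcp_pos'],o['eef_rot'],o['joint_positions'][5])
c=comp(f,'eraser',(230,120,430,330),5); print(rect(f,c,.012),cen(c),cv2.boundingRect(c)); print(np.round(plane(f,[cen(c)],.01)*1000,1))
E
```

```text
[0.61205385 0.0986172  0.09948515] [-3.47603338e-04  7.39009395e-01  6.73694823e-01 -5.28106239e-04] 1.8229483375401798
[612.9, 99.9, 53.3, 21.9, 84.0] (328.03623819898326, 208.2368191721133) (312, 171, 33, 76)
[[612.6 100.2  10. ]]
```

View pics/w6.png

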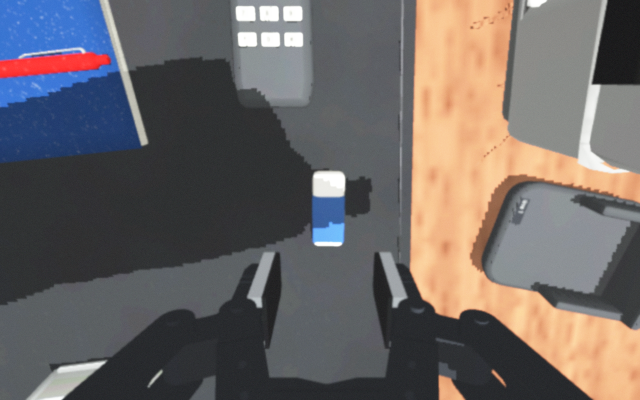

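Emit:
apply_moves:
  plan:
    - [[1,1,-40,0,0],[1,1,-72,0,0],[1,1,-81,0,0],[1,1,-81,0,0],[1,1,-81,0,1],[1,1,-81,0,1],[1,1,-81,0,1],[1,1,-81,0,1],[1,1,-81,0,1],[1,1,-81,0,1],[1,1,-81,0,1]]
  squeeze: 25

```text
time: 9.72
tcp_pos: [0.6148, 0.0999, 0.0212]
eef_rot: [0.001, 0.74, 0.673, 0.001]
contact_force: [-0.8, 0.4, 8.7]
finger_gap: 0.0198
grasp_force: 26.8
```

Emit:
apply_moves:
  plan:
    - [[0,0,40,0,1],[0,0,80,0,1],[-60,-55,100,0.05,1],[-120,-110,100,0.1,1],[-186,-163,100,0.157,1],[-186,-163,100,0.157,1],[-186,-163,100,0.157,1],[-186,-163,100,0.157,1],[-186,-163,100,0.157,1],[-186,-163,100,0.157,1],[-186,-163,100,0.157,1],[-186,-163,100,0.157,1],[-186,-163,100,0.157,1]]

```text
time: 10.8
tcp_pos: [0.4284, -0.0627, 0.1194]
eef_rot: [0.0, 0.684, 0.729, 0.0]
contact_force: [-0.6, 0.0, 0.5]
finger_gap: 0.0198
grasp_force: 25.9
```

```bash
python3 - <<'E'
from m import *
f=grab('wrist','w7'); o=ctrl.observe(); print(o['tcp_pos'],o['finger_gap'],o['grasp_force'],o['joint_positions'])
E
```

```text
[ 0.4281679  -0.06273535  0.11927531] 0.020052236597822133 25.86082488298416 [-1.45525409e-01  1.43272408e-01 -4.47744978e-01  9.79752827e-01
  5.76424418e-05  1.36199098e+00]
```

View pics/w7.png

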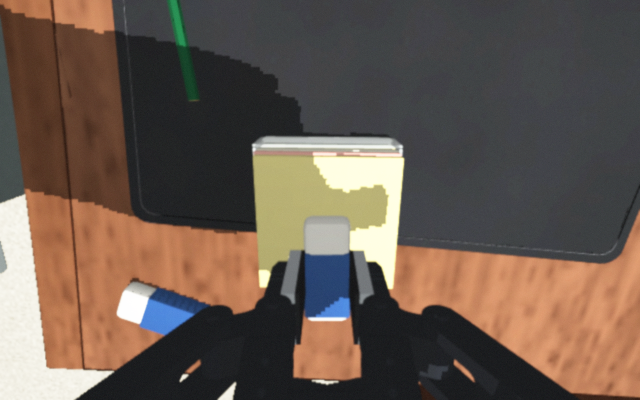

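```bash
python3 - <<'E'
from h import *
f=load('w7'); P=plane(f,[(253,155),(404,154),(396,288),(260,288)],.051)*1000; print(np.round(P,1),P.mean(0))
for z in(.1,.106,.112): print(z,np.round(plane(f,[(327,216),(326,320)],z)*1000,1))
E
```

```text
[[ 383.1  -23.3   51. ]
 [ 469.9  -17.2   51. ]
 [ 476.7 -106.2   51. ]
 [ 387.4 -111.9   51. ]] [429.27294838 -64.64757126  51.        ]
0.1 [[426.7 -38.9 100. ]
 [429.9 -96.  100. ]]
0.106 [[426.5 -36.5 106. ]
 [429.6 -91.3 106. ]]
0.112 [[426.4 -34.1 112. ]
 [429.3 -86.6 112. ]]
```

Emit:
apply_moves:
  plan:
    - [[0,-2,-30,0,1],[0,-2,-42,0,1],[0,-2,-47,0,1],[0,-2,-47,0,1],[0,-2,-47,0,1],[0,-2,-47,0,0.2],[0,-2,-47,0,0.2],[0,-2,-47,0,0.2],[0,-2,-30,0,0.2],[0,-2,0,0,0],[0,-2,31,0,-1],[0,-2,31,0,-1]]

```text
time: 11.85
tcp_pos: [0.4299, -0.0657, 0.1553]
eef_rot: [0.003, 0.685, 0.729, 0.002]
contact_force: [1.9, -0.9, 1.2]
finger_gap: 0.0654
grasp_force: 0.0
```

```bash
python3 - <<'E'
from m import *
f=grab('wrist','w8'); o=ctrl.observe(); print(o['tcp_pos'],o['finger_gap'])
c=comp(f,'eraser',(230,140,430,330),5); print(rect(f,c,.063),cen(c),cv2.boundingRect(c))
grab('scene','s2')
# handset/mouse from scene and top
for n in('s2',):
    g=load(n); print(proj(g,[[.59,.24,.02],[.59,.39,.02]]))
E
```

```text
[ 0.4292912  -0.06555714  0.15306277] 0.07246310419289924
[429.2, -59.3, 83.0, 80.0, -87.8] (341.6847648716807, 203.3612038273253) (268, 140, 121, 117)
[[360.76503656 178.12281194]
 [339.88191725 148.80386265]]
```

Emit:
apply_moves:
  plan:
    - [[20,40,20,0,-1],[60,110,40,-0.08,-1],[120,220,40,-0.16,-1],[163,306,40,-0.166,-1],[163,306,40,-0.166,-1],[163,306,40,-0.166,-1],[163,306,40,-0.166,-1],[163,306,40,-0.166,-1],[163,306,40,-0.166,-1],[163,306,40,-0.166,-1],[163,306,40,-0.166,-1],[163,306,40,-0.166,-1],[163,306,40,-0.166,-1],[163,306,40,-0.166,-1]]

```text
time: 13.12
tcp_pos: [0.5902, 0.2397, 0.1904]
eef_rot: [-0.0, 0.743, 0.669, -0.0]
contact_force: [0.2, -0.2, 0.2]
finger_gap: 0.0856
grasp_force: 0.0
```

```bash
python3 - <<'E'
from m import *
f=grab('wrist','w9'); o=ctrl.observe(); print(o['tcp_pos'],o['joint_positions'],f['eye'])
E
```

```text
[0.59032888 0.2398036  0.19057712] [ 3.85879440e-01  5.16481316e-01  2.63368891e-01  1.31751980e+00
 -4.69570046e-05  2.06169794e+00] [0.59828959 0.32182116 0.31886817]
```

View pics/w9.png

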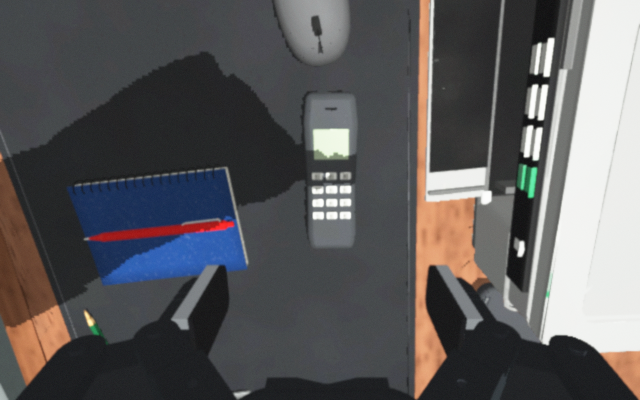

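```bash
python3 - <<'E'
from h import *
f=load('w9'); P=plane(f,[(307,93),(356,93),(355,247),(310,247)],.02)*1000; print(np.round(P,1),P.mean(0))
Q=plane(f,[(86,239),(233,224)],.016)*1000; print('pen',np.round(Q,1),Q.mean(0))
N=plane(f,[(70,187),(228,167),(248,266),(101,284)],.011)*1000; print('nb',np.round(N,1),N.mean(0))
a,b=load('w1'),load('w2')  # handset height from screen centre seen in two views
print(tri(a,(372,261),b,(479.5,262)), 'mouse ctr z.015', np.round(plane(a,[(448,256)],.02)*1000,1),np.round(plane(b,[(554,256)],.02)*1000,1))
E
```

```text
[[581.5 314.2  20. ]
 [621.8 310.   20. ]
 [610.1 169.2  20. ]
 [567.2 173.7  20. ]] [595.14263921 241.75596435  20.        ]
pen [[355.4 202.9  16. ]
 [497.1 203.4  16. ]] [426.22061143 203.1197086   16.        ]
nb [[353.9 253.6  11. ]
 [501.6 257.3  11. ]
 [501.7 154.8  11. ]
 [350.2 150.5  11. ]] [426.86319897 204.04153682  11.        ]
(array([0.59365036, 0.26940813, 0.02817746]), np.float64(0.001737772070416355)) mouse ctr z.015 [[588.  385.1  20. ]] [[588.4 383.5  20. ]]
```

Emit:
apply_moves:
  plan:
    - [[5,1,-40,0.013,-1],[5,1,-80,0.013,-1],[5,1,-120,0.013,-1],[5,1,-155,0.013,-1],[5,1,-173,0.013,-1],[5,1,-173,0.013,-1],[5,1,-173,0.013,1],[5,1,-173,0.013,1],[5,1,-173,0.013,1],[5,1,-173,0.013,1],[5,1,-173,0.013,1],[5,1,-173,0.013,1],[5,1,-173,0.013,1]]
  squeeze: 45

```text
time: 14.25
tcp_pos: [0.5967, 0.2421, 0.0198]
eef_rot: [0.001, 0.739, 0.674, 0.002]
contact_force: [-2.8, -1.0, 11.6]
finger_gap: 0.0452
grasp_force: 45.1
```

Emit:
apply_moves:
  plan:
    - [[0,0,40,0,1],[0,0,80,0,1],[-30,-30,100,0.3,1],[-80,-90,100,0.8,1],[-174,-194,100,1.723,1],[-174,-194,100,1.723,1],[-174,-194,100,1.723,1],[-174,-194,100,1.723,1],[-174,-194,100,1.723,1],[-174,-194,100,1.723,1],[-174,-194,100,1.723,1],[-174,-194,100,1.723,1],[-174,-194,100,1.723,1],[-174,-194,100,1.723,1],[-174,-194,100,1.723,1],[-174,-194,100,1.723,1],[-174,-194,100,1.723,1],[-174,-194,100,1.723,1]]

```text
time: 15.75
tcp_pos: [0.422, 0.0478, 0.1182]
eef_rot: [0.001, -0.029, 1.0, 0.0]
contact_force: [0.3, 0.1, -1.4]
finger_gap: 0.0454
grasp_force: 48.4
```

```bash
python3 - <<'E'
from m import *
f=grab('wrist','w10'); o=ctrl.observe(); print(o['tcp_pos'],o['eef_rot'],o['finger_gap'],o['grasp_force'])
E
```

```text
[0.42184365 0.04773356 0.11797746] [ 6.50228243e-04 -2.86975037e-02  9.99587928e-01  6.61945086e-05] 0.045266863157803296 48.418954610824585
```

View pics/w10.png

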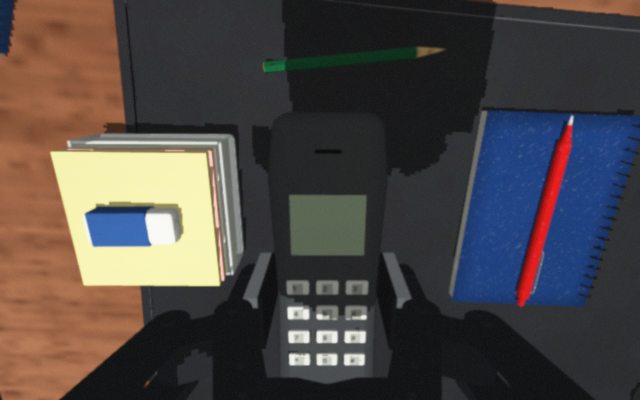

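```bash
python3 - <<'E'
from m import *
f=load('w10'); r=lambda x:np.round(x,1)
P=plane(f,[(52,152),(206,152),(222,286),(82,286)],.051)*1000; print('slips',r(P),P.mean(0))
c=comp(f,'eraser',(80,195,190,255),5); print('eraser',rect(f,c,.064))
T=plane(f,[(69,143),(236,134)],.051)*1000; print('tray rim',r(T))
Q=plane(f,[(571,116),(522,304)],.016)*1000; print('pen',r(Q),Q.mean(0))
N=plane(f,[(484,111),(453,296)],.006)*1000; print('nb right edge',r(N))
N=plane(f,[(640,112),(587,304)],.013)*1000; print('nb left edge',r(N))
for z in(.117,.122): H=plane(f,[(275,115),(382,116),(270,165),(388,165)],z)*1000; print('handset near',r(H))
E
```

```text
slips [[ 387.3 -109.6   51. ]
 [ 382.   -23.2   51. ]
 [ 470.2  -17.5   51. ]
 [ 475.1 -107.5   51. ]] [428.67127794 -64.47082215  51.        ]
eraser [427.0, -64.6, 50.3, 20.6, -86.7]
tray rim [[381.6 -99.3  51. ]
 [370.7  -5.9  51. ]]
pen [[352.3 202.2  16. ]
 [495.9 205.3  16. ]] [424.09487493 203.7142777   16.        ]
nb right edge [[352.8 150.3   6. ]
 [498.7 155.2   6. ]]
nb left edge [[347.7 247.4  13. ]
 [494.5 257.7  13. ]]
handset near [[352.2  25.1 117. ]
 [350.3  64.1 117. ]
 [371.1  23.3 117. ]
 [368.4  68.5 117. ]]
handset near [[351.7  25.8 122. ]
 [349.8  63.3 122. ]
 [369.8  24.1 122. ]
 [367.3  67.5 122. ]]
```

Emit:
apply_moves:
  plan:
    - [[-1,-1,-40,0,1],[-1,-1,-75,0,1],[-1,-1,-92,0,1],[-1,-1,-99,0,1],[-1,-1,-99,0,1],[-1,-1,-99,0,1],[-1,-1,-99,0,-1],[-1,-1,-99,0,-1],[-1,-1,-99,0,-1],[-1,-1,-99,0,-1],[-1,-1,-99,0,-1],[-1,-1,-60,0,-1],[-1,-1,-20,0,-1],[-1,-1,40,0,-1],[-1,-1,80,0,-1],[-1,-1,80,0,-1]]

```text
time: 17.13
tcp_pos: [0.4219, 0.0469, 0.2025]
eef_rot: [0.003, -0.03, 1.0, 0.0]
contact_force: [1.6, 0.2, 0.4]
finger_gap: 0.0853
grasp_force: 0.0
```

```bash
python3 - <<'E'
from m import *
f=grab('wrist','w11'); o=ctrl.observe(); print(o['tcp_pos'],o['eef_rot'],o['finger_gap'])
E
```

```text
[0.4227109  0.04694804 0.20338909] [ 3.83471975e-03 -3.05059169e-02  9.99527181e-01  3.14314695e-04] 0.08528086364621423
```

Emit:
apply_moves:
  plan:
    - [[40,70,0,-0.3,-1],[80,150,0,-0.8,-1],[120,230,0,-1.3,-1],[165,337,0,-1.72,-1],[165,337,0,-1.72,-1],[165,337,0,-1.72,-1],[165,337,0,-1.72,-1],[165,337,0,-1.72,-1],[165,337,0,-1.72,-1],[165,337,0,-1.72,-1],[165,337,0,-1.72,-1],[165,337,0,-1.72,-1],[165,337,0,-1.72,-1],[165,337,0,-1.72,-1],[165,337,0,-1.72,-1],[165,337,0,-1.72,-1]]

```text
time: 18.52
tcp_pos: [0.5854, 0.3837, 0.197]
eef_rot: [-0.0, 0.736, 0.677, -0.0]
contact_force: [0.0, 0.2, -0.5]
finger_gap: 0.0852
grasp_force: 0.0
```

```bash
python3 - <<'E'
from m import *
f=grab('wrist','w12'); o=ctrl.observe(); print(o['tcp_pos'],o['eef_rot'],o['joint_positions'],f['eye'])
a=load('w11'); A=cv2.resize(a['frame'],(400,250)); B=f['frame'][30:330,150:550]
B=cv2.resize(B,(800,600)); B[:175,:280]=cv2.resize(a['frame'],(280,175)); cv2.imwrite('pics/c12.png',B[:,:,::-1])
E
```

```text
[0.58542876 0.38365008 0.19708147] [-2.09711283e-05  7.35974796e-01  6.77008916e-01 -1.65786766e-04] [ 5.80119715e-01  6.69904320e-01  5.37699357e-01  1.43892534e+00
 -1.26119341e-05  2.23433057e+00] [0.59179942 0.46596713 0.32544404]
```

View pics/c12.png

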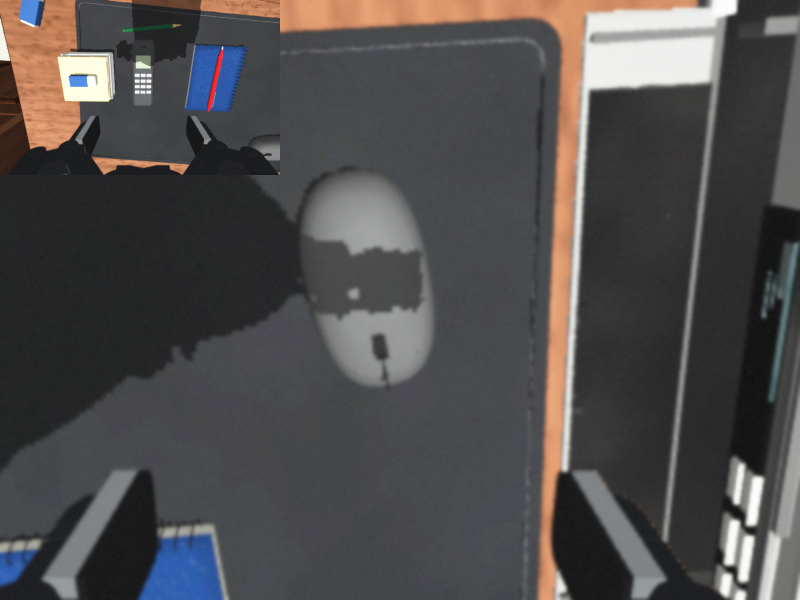

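```bash
python3 - <<'E'
from h import *
f=load('w12'); cr=lambda x,y:(x/2+150,y/2+30)
E=[cr(*p) for p in[(348,166),(320,178),(301,215),(299,240),(312,290),(325,335),(345,372),(385,388),(420,370),(433,335),(430,280),(418,230),(400,190),(378,170)]]
for z in(.012,.02):
    P=(plane(f,E,z)*1000)[:,:2].astype(np.float32)
    print(z,[np.round(v,1) for v in cv2.fitEllipse(P)],[np.round(v,1) for v in cv2.minAreaRect(P)],P[0],P[7])
a,b=load('w1'),load('w2'); fit=cv2.fitEllipse(np.array(E,np.float32))[0]
for g,p in((a,(448,256)),(b,(554,256))): print(tri(f,fit,g,p))
E
```

```text
0.012 [array([592.8, 386.4]), array([ 57.9, 112.3]), np.float64(8.4)] [array([593.3, 386.1]), array([ 54.5, 107.3]), np.float64(9.8)] [587.5646  439.51318] [596.6029  332.15613]
0.02 [array([592.8, 388.5]), array([ 56.4, 109.4]), np.float64(8.4)] [array([593.3, 388.1]), array([ 53.1, 104.6]), np.float64(9.8)] [587.6726 440.1884] [596.4803  335.57138]
(array([0.59277205, 0.38899624, 0.01066545]), np.float64(0.0006070088032186987))
(array([0.59260527, 0.38946904, 0.01192554]), np.float64(0.0001520369593219031))
```

Emit:
apply_moves:
  plan:
    - [[7,4,-20,0.1,-1],[7,4,-60,0.215,-1],[7,4,-100,0.215,-1],[7,4,-135,0.215,-1],[7,4,-165,0.215,-1],[7,4,-178,0.215,-1],[7,4,-178,0.215,-1],[7,4,-178,0.215,1],[7,4,-178,0.215,1],[7,4,-178,0.215,1],[7,4,-178,0.215,1],[7,4,-178,0.215,1],[7,4,-178,0.215,1],[7,4,-178,0.215,1]]
  squeeze: 40

```text
time: 19.73
tcp_pos: [0.5936, 0.3884, 0.0219]
eef_rot: [0.0, 0.66, 0.751, 0.002]
contact_force: [-2.1, -1.0, 7.2]
finger_gap: 0.0539
grasp_force: 41.2
```

Emit:
apply_moves:
  plan:
    - [[0,0,30,0,1],[0,0,60,0,1],[-30,-10,80,0.3,1],[-90,-30,80,0.8,1],[-170,-59,80,1.466,1],[-170,-59,80,1.466,1],[-170,-59,80,1.466,1],[-170,-59,80,1.466,1],[-170,-59,80,1.466,1],[-170,-59,80,1.466,1],[-170,-59,80,1.466,1],[-170,-59,80,1.466,1],[-170,-59,80,1.466,1],[-170,-59,80,1.466,1],[-170,-59,80,1.466,1],[-170,-59,80,1.466,1],[-170,-59,80,1.466,1]]

```text
time: 21.15
tcp_pos: [0.4228, 0.329, 0.1]
eef_rot: [0.0, -0.01, 1.0, 0.0]
contact_force: [-0.4, -0.1, -1.7]
finger_gap: 0.0543
grasp_force: 42.4
```

Emit:
apply_moves:
  plan:
    - [[0,0,-35,0,1],[0,0,-65,0,1],[0,0,-76,0,1],[0,0,-79,0,1],[0,0,-79,0,1],[0,0,-79,0,1],[0,0,-79,0,-1],[0,0,-79,0,-1],[0,0,-79,0,-1],[0,0,-79,0,-1],[0,0,-79,0,-1],[0,0,-40,0,-1],[0,0,0,0,-1],[0,0,60,0,-1],[0,0,140,0,-1],[0,0,220,0,-1],[0,0,220,0,-1],[0,0,220,0,-1],[0,0,220,0,-1]]

```text
time: 22.73
tcp_pos: [0.4232, 0.3293, 0.3255]
eef_rot: [0.003, -0.011, 1.0, 0.002]
contact_force: [1.2, -0.2, 1.1]
finger_gap: 0.0851
grasp_force: 0.0
```

```bash
python3 - <<'E'
from m import *
f=grab('wrist','w13'); o=ctrl.observe(); print(o['tcp_pos'],o['finger_gap'],f['eye'])
B=cv2.resize(f['frame'],(800,500)); cv2.imwrite('pics/c13.png',B[:,:,::-1])
E
```

```text
[0.42351231 0.32950365 0.32501676] 0.08538979505370746 [0.33962267 0.3271601  0.45350769]
```

View pics/c13.png

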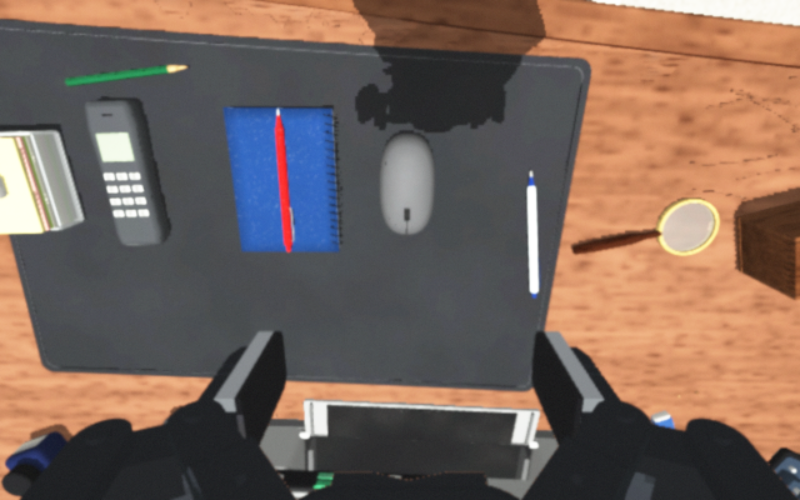

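```bash
python3 - <<'E'
from h import *
f=load('w13'); p=lambda L,z:np.round(plane(f,[(x/1.25,y/1.25) for x,y in L],z)*1000,1)[:,:2].tolist()
print('mouse L,R,near,far',p([(380,190),(434,185),(407,131),(407,235)],.014)); 
print('nb spiral outer',p([(335,108),(342,246)],.011),'nb corners',p([(225,108),(241,251),(331,107),(338,250)],.011)); print('pen',p([(279,109),(288,251)],.016))
print('handset top corners',p([(88,102),(138,98),(163,240),(118,243)],.02))
E
```

```text
mouse L,R,near,far [[429.7, 301.9], [423.3, 357.2], [370.5, 328.4], [477.6, 330.7]]
nb spiral outer [[350.7, 257.9], [492.6, 260.7]] nb corners [[353.5, 151.5], [500.7, 151.5], [349.9, 254.0], [497.3, 256.3]]
pen [[352.9, 205.0], [497.8, 203.6]]
handset top corners [[351.6, 28.4], [346.6, 75.2], [486.9, 75.3], [491.2, 28.4]]
```

```bash
python3 - <<'E'
from h import *
f=load('w11'); g=cv2.GaussianBlur(cv2.cvtColor(f['frame'],cv2.COLOR_RGB2GRAY),(3,3),0).astype(int)
for r in range(85,255,12): print(r,' '.join(str(v) for v in g[r,290:366:2]))
print('col',g[80:260:2,327].tolist())
P=plane(f,[(250,110),(150,110)],.0); print(proj(f,[[.428,-.0175,.0],[.35,.025,.02],[.35,.07,.02],[.49,.025,.02],[.49,.07,.02]]))
print([(r,' '.join(str(v) for v in g[r,225:285:3])) for r in(140,180,215)])
E
```

```text
85 72 72 72 71 71 70 70 70 68 59 40 36 36 37 36 35 36 37 37 36 36 36 37 38 37 37 36 36 35 37 37 36 36 35 36 36 36 37
97 54 69 71 70 71 69 61 76 66 54 55 53 54 54 54 54 54 54 54 54 55 55 54 54 54 54 55 54 53 52 49 42 37 37 36 35 36 36
109 36 35 35 36 37 39 45 50 52 53 54 54 54 54 54 53 52 51 53 52 51 51 53 54 55 55 55 55 54 53 51 46 37 37 37 38 38 36
121 37 36 36 36 45 57 50 51 53 54 54 54 54 54 53 53 53 54 54 54 53 54 54 55 55 54 55 54 54 54 52 49 41 36 36 36 36 36
133 37 36 36 36 43 55 51 50 52 58 99 130 132 133 133 133 133 132 132 133 132 132 132 132 132 133 130 91 56 52 50 46 38 36 36 36 36 35
145 71 71 71 71 71 71 76 91 99 117 188 236 239 239 239 239 238 234 225 188 165 146 131 131 130 130 124 83 54 52 51 58 67 67 67 68 70 71
157 70 70 71 71 72 70 69 83 97 108 124 134 136 137 138 137 134 132 138 140 139 141 141 141 140 142 140 121 102 93 73 62 67 68 67 67 67 68
169 71 70 70 71 72 70 70 81 105 195 230 227 227 229 189 135 206 228 224 225 225 172 143 211 220 212 215 212 141 88 64 65 67 67 68 67 68 68
181 70 70 70 70 71 70 69 77 95 135 171 169 160 160 143 119 155 172 173 172 168 137 
[... 954 characters left out ...]
 132, 131, 131, 132, 140, 187, 225, 238, 238, 239, 235, 180, 120, 115, 115, 114, 117, 177, 244, 243, 237, 167, 117, 130, 221, 243, 241, 209, 130, 116, 176, 242, 242, 232, 148, 111, 131, 222, 242, 233, 156, 113, 112, 112, 112, 112, 112, 111, 110, 110, 111, 111, 109, 98, 81, 71, 70, 71, 71, 70, 69, 70, 70]
[[260.65049155 170.45603752]
 [306.00571186  91.15502726]
 [358.27010234  94.55340755]
 [300.02015858 238.76554165]
 [345.29105006 241.30986149]]
[(140, '251 251 251 251 251 251 221 194 198 188 178 165 64 72 71 71 72 71 72 70'), (180, '252 252 252 252 252 252 251 231 180 215 177 186 121 65 67 68 68 68 67 67'), (215, '252 252 252 252 252 252 251 246 224 172 226 150 116 72 70 69 71 70 70 71')]
```

```bash
python3 - <<'E'
from h import *
f=load('w11'); r=lambda L,z:np.round(plane(f,L,z)*1000,1)[:,:2].tolist()
print('L/R near',r([(299,125),(352.5,125)],.012),'far',r([(303.5,225),(349,225)],.012),'ends',r([(327,90.5),(327,242)],.018),'block edge',r([(260.5,140),(262.5,180),(263.5,215)],0))
E
```

```text
L/R near [[380.0, 19.4], [377.0, 67.9]] far [[478.5, 27.5], [475.7, 73.0]] ends [[348.4, 42.9], [492.9, 52.0]] block edge [[398.0, -17.6], [437.7, -15.7], [475.1, -14.6]]
```

```bash
python3 -c "
from cell import ctrl
print(ctrl.observe()['time'],ctrl.sign_off())"
```

```text
the job is handed in; nothing more can be done
22.7833 None
```

The layout is done and handed in at 22.8 s: the red pen lies along the middle of the notebook, the small eraser from the pad sits in the middle of the note block, the handset stands beside the block (measured gap about 40 mm), and the mouse stands beside the notebook (about 42 mm).

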